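Serve a praline with the tongs

TASK

Set the dark wooden serving block flat and square in the recess of the pale wooden board and let go of it. Then grip the spring tongs, close their tips on the red praline, lift it off its stand and finish holding it upright in the tongs about 6 cm above the middle of the serving block, without letting go. Never touch the pralines with the gripper itself, and leave the dark brown praline, the bell, the ribbon spool and the tasting dish where they are.

Things in the scene. Friction and masses are not known exactly. Their poses are not given: they have to be found in the camera images.
- block: serving block of dark wood with a round white inlay on top, loose, 54 x 54 mm and 34 mm high, about 120 g; it stands on the counter upright. Origin at the centre of its underside, z up, x and y along its sides. Any of its four quarter turns fits the recess.
- board: pale wooden serving board, fixed, 120 x 120 mm and 18 mm high, with a square recess 58 x 58 mm (a chamfered mouth), 10 mm deep, in its middle; origin at the centre of its underside on the counter, x and y along its sides and those of the recess.
- recess (a point): centre of the floor of the board's recess, 8 mm above the counter; axes as the board's. A seated block has its underside here and its top 42 mm above the counter.
- tongs: steel spring tongs, 178 mm long, 110 g, lying with both blades on edge: they close sideways. Origin at the underside, on the open tongs' centre line, mid grip lands, near the centre of mass; z up, x along the centre line from the hinge (85 mm behind the origin) to the tips. The frame belongs to the left (+y) blade: when squeezed, the centre line turns from x to the right (-y) by half the joint value.
- tongs_lands (a point): grip here: midway between the two black grip lands, 11 mm above the tongs' underside, above the origin. Lands 52 mm long along x, heights 0 to 22 mm, 53 mm over their outer faces when open. Squeezed to 48 mm the tips are 47 mm apart; at 38 mm they pinch a praline. The spring pushes each land out with 5 N when open, 9 N at 38 mm: squeezed a few mm, the tongs can be carried.
- tongs_tips (a point): midway between the two flat black rubber tip pads when open, 78 mm ahead of the origin along x, 13 mm above the tongs' underside. The pads are 34 mm long along x, at heights 6 to 20 mm above the underside, 57 mm apart when open. Axes as the tongs'.
- tongs_blade (a joint): angle by which the right blade of the tongs has closed towards the left one, rad: 0 fully open (spring at rest on its stop), about 0.18 with a praline between the tips, 0.34 the end stop, closed on nothing.
- red_praline: round red praline with a pale nut on top, rigid, 28 mm diameter with straight sides up to 19 mm, 25 mm high (the nut stands 4 mm higher), about 25 g, standing on one of the two stands. Origin at the centre of its underside, z up.
- dark_praline: the same praline in dark brown, on the other stand; to be left alone. Origin at the centre of its underside.
- stand_a: small round dark steel pedestal, fixed, 40 mm high, top plate 44 mm diameter, foot 52 mm diameter; origin at the centre of its underside.
- stand_b: second pedestal, the same.
- desk_bell: counter bell, loose, 72 mm diameter, 52 mm high; bystander. Origin at the centre of its underside.
- ribbon_spool: reel of gold ribbon lying flat, loose, 64 mm diameter, 20 mm high; bystander. Origin at the centre of its underside.
- sample_dish: small tasting dish with chocolate squares, loose, 67 mm diameter, 16 mm high; bystander. Origin at the centre of its underside.
There are look-alikes about, which are no part of the job. Leave any blue, green or purple look-alike of the red_praline alone.

How it is judged:
On the way, in this order (a step that is already met when the one before it is completed fails the run):
1. the serving block sits flat and square in the recess of the board, released (x of block in the frame of recess between -0.003 and 0.003 m and y of block in the frame of recess between -0.003 and 0.003 m and z of block in the frame of recess between -0.003 and 0.003 m and angle between block's own z axis and vertical below 0.06 rad and (angle between the x axis of block and the x axis of board, either way round below 0.12 rad or angle between the x axis of block and the y axis of board, either way round below 0.12 rad) and contact force between the fingers and block below 0.1 N and linear speed of block below 0.02 m/s), for 0.2 s.
2. the red praline is lifted off its stand in the closed tongs (contact force between red_praline and tongs above 0.5 N and contact force between the fingers and tongs above 1 N and value of joint tongs_blade between 0.12 and 0.25 rad and height (world z) of red_praline above 0.055 m), for 0.2 s.
At the end, for the whole second after the job is handed in: Block seated in the recess (3 mm, flat to 0.06 rad, square), only the board touching it. The gripper holds the tongs and they alone hold the red praline, still, upright within 0.35 rad, within 25 mm of the middle of the block from above, its underside 3 to 10 cm over the block's top (x of block in the frame of recess between -0.003 and 0.003 m and y of block in the frame of recess between -0.003 and 0.003 m and z of block in the frame of recess between -0.003 and 0.003 m and angle between block's own z axis and vertical below 0.06 rad and (angle between the x axis of block and the x axis of board, either way round below 0.12 rad or angle between the x axis of block and the y axis of board, either way round below 0.12 rad) and contact force between red_praline and tongs above 0.5 N and contact force between the fingers and tongs above 1 N and value of joint tongs_blade between 0.12 and 0.25 rad and horizontal distance between red_praline and block below 0.025 m and height (world z) of red_praline between 0.072 and 0.142 m and angle between red_praline's own z axis and vertical below 0.35 rad and linear speed of red_praline below 0.03 m/s and contact force between each of the fingers, block and red_praline below 0.1 N and contact force between each of the fingers, tongs and block below 0.1 N); the arm keeps its last pose, push and grip.
It fails at once if the gripper or the arm touches a praline (contact force between any of the fingers, the arm and red_praline above 0.5 N or contact force between any of the fingers, the arm and dark_praline above 0.5 N).
It fails at once if the dark praline is moved (distance of dark_praline from where it was at the start of the episode above 0.015 m).
It fails at once if the bell, the spool or the dish is moved (distance of any of desk_bell, ribbon_spool, sample_dish from where it was at the start of the episode above 0.025 m).
It also fails if it takes over 54 s, if anything falls off the work surface, if the arm or the gripper's body presses on something with over 40 N, if the wrist force passes 120 N, or if a joint passes its speed limit or range.

ROBOT

A 7-joint arm with a two-finger parallel gripper is mounted at the origin on a cart in front of the work surface, level with it; the furniture and walls round the work are solid. World frame = base frame: x ahead of the robot, y to its left, z up, the work surface at z = 0. Lengths are in m, angles in rad, forces in N, time in s.
With the tool pointing down it reaches from about 0.4 to 0.85 m from the base axis. Payload 10.4 kg.
Tool frame: the origin (TCP) lies on the centre line of the jaws, within the pads' length; the fingertips stand 22 mm ahead of it and the grasp point (between the pads) lies 3 mm ahead of it (nose_length is the distance from the TCP to the fingertips, in m); z points along the fingers, x is the direction in which the jaws open and shut, and the axes are right-handed (so a half turn about z gives the same grasp; the last joint's range is limited). The gripper opens to 87 mm and grips with 3 to 60 N. Pads are 19 mm wide; open, the fingers measure 117 mm over their backs; the gripper's body (75 mm by 190 mm) begins 51 mm behind the grasp point.
Start: joints at [-1.132, 0.332, -0.065, 1.46, 0.022, 1.35, -0.088], TCP at [0.278, 0.56, 0.245] pointing down, gripper open.
Joint ranges: [-2.6, 2.6], [-0.5, 2.12], [-1.47, 1.34], [0.16, 2.42], [-1.27, 4.41], [0.06, 2.06], [-2.6, 2.6]. Speed limits (rad/s): [2.22, 2.22, 2.79, 2.79, 3.14, 3.14, 3.14].

INTERFACE

Orientations are given as a rotation vector (axis times angle).
In Python, from plant import sense, get_image, get_calibration, finish_job, find_in, silhouettes, nose_length gives the robot as it stands.
- The arm moves only by the tool drive_tool, never from a script. Its arguments are lists of equal length, an entry for each row: "gripper": the opening, from 0 (shut) to 1 (fully open); "offset": the shift along the tool's x, y, z scaled (see below), a list of three; "dr": the turn, a rotation vector about the tool's x, y, z scaled (see below), a list of three. A call has 1 to 12 rows; each row is the pose to reach, as a shift and turn from the pose commanded when the call began, along the tool's axes at that moment, turning the shorter way round; what a row does not reach only later rows make up. The controller multiplies each number of a shift by 800 mm and each number of a turn by 180 degrees. A row lasts 1/10 s, in which the tool goes at most 50 mm and 8.59 degrees, less where a joint would pass 70% of its speed; a pose out of reach is approached as far as the arm can. A call with a number of a shift or a turn outside -1 to 1 is refused whole. A call with a gripper value outside its range is refused whole. The fingers move at their own pace and stop on an object; "force" is the grip in N (left out, the last holds). Time passes only in rows, so rows that repeat a pose let the fingers close. It gives the time, the measured TCP pose, the force and the opening at its end, in the units of the state.
- sense(): the state, without advancing time (a new reading comes with each control period).
- get_image(name): name is "side" or "top"; returns the picture (400x640x3 uint8, red, green, blue); there is no depth.
- get_calibration(name): a dict with "intrinsics" (3x3 intrinsics, pixels), "k1" (the pictures are not rectified: a ray, as slopes to the right and down, at radius r is drawn at 1 + k1 r^2 times it, then the intrinsics apply), "world_to_cam" (4x4, takes a point from world to camera coordinates). Camera axes: x right, y down, z forward; pixel columns grow to the right and rows downward; lengths in m; the calibration is good to about 2 mm. A picture is of the moment at which its call begins. get_calibration takes no time and is no camera call.
- finish_job(): hands the job in, once; it reports no verdict.
Trained networks look in the newest picture that a camera, given by its name, has taken for a name from the list of things; names that differ only in an ending like _2 or _b are one class to them, and where a whole thing is asked for, a point or a joint stands for the part that bears it (a point fixed in the world has none). Each returns a list of dicts, best first, with "confidence" (0 to 1); they miss things now and then, are a little off and sometimes report something else, mostly with a low value. They report only what shows in the picture. A call takes as long as a camera call. They do not tell look-alikes from the thing itself.
- find_in(query, camera): "xyz" ([x, y, z] in m, in world coordinates, good to about 4 mm: the middle of the surface that is visible of it).
- silhouettes(query, camera): "region" (400x640 bool, what is visible of it).
The state is a dict: "time_s": time; "qpos": joint angles; "dq": joint speeds; "tau": joint torques, N m; "tcp_pos": TCP position; "ee_rot": TCP orientation; "wrist_force": force on the tool from outside, world axes, zero at the start; "moment": the same for the moment, N m; "finger_gap": opening from 0.0 (shut) to 1.0 (fully open).
Only numpy, scipy, OpenCV 4.12 (cv2) and the standard library are available. Lean on these libraries where they do the work, as an engineer would, in place of code of your own. Each camera call takes 0.05 s, during which the arm holds its last target.

## Working session

There is one attempt and no reset: what is moved stays moved. The work goes in short steps, Python scripts to look and compute and a tool call to move; the robot and the scene stay as the last step left them, time stands still between calls to the robot, and variables do not carry over. Pictures are saved under pics/ and viewed, and the job is handed in when it is done.

Besides the shell and the picture viewer there is one more tool, called as name(argument=value, ...), one argument or row to a line, values as JSON. drive_tool: Moves the arm, as the interface text tells. Its arguments: {"type":"object","properties":{"gripper":{"type":"array"},"offset":{"type":"array"},"dr":{"type":"array"},"force":{"type":"number"}},"required":["gripper","offset","dr"]}

```bash
ls; mkdir -p pics
python3 - <<'E'
from plant import *
import cv2
print(sense())
print(nose_length if not callable(nose_length) else nose_length())
for n in ("side","top"):
    im=get_image(n); cv2.imwrite(f"pics/{n}0.png",im[:,:,::-1])
    c=get_calibration(n); print(n,c)
E
```

```text
pics
{'time_s': 0.0, 'qpos': array([-1.13159631,  0.33288697, -0.06468381,  1.46093452,  0.02161351,
        1.34988625, -0.0884872 ]), 'dq': array([-0.00069665,  0.00155406, -0.00016768, -0.00274864, -0.00057685,
       -0.0011894 ,  0.00107815]), 'tau': array([-1.00019952e-03, -6.23247170e+01,  2.37036799e-02, -3.89894950e+01,
       -6.15119585e-02,  3.97428009e-02,  1.22449605e-04]), 'tcp_pos': array([0.27833573, 0.55921186, 0.24374769]), 'ee_rot': array([ 2.67015897e+00,  1.65369918e+00, -1.82277228e-03]), 'wrist_force': array([-0.18045619,  0.33061688,  0.18351533]), 'moment': array([-0.03245174,  0.0286222 , -0.0268505 ]), 'finger_gap': 0.998265572196308}
0.022
side {'intrinsics': array([[475.11834091,   0.        , 319.87450669],
       [  0.        , 475.11834091, 198.56256149],
       [  0.        ,   0.        ,   1.        ]]), 'k1': -0.07029175930005634, 'world_to_cam': array([[ 0.92949833, -0.36876656,  0.00663883, -0.46081699],
       [-0.14026121, -0.37006978, -0.91835459,  0.14718373],
       [ 0.34111529,  0.85267789, -0.39570289,  1.05018368],
       [ 0.        ,  0.        ,  0.        ,  1.        ]])}
top {'intrinsics': array([[374.65626074,   0.        , 319.86236359],
       [  0.        , 374.65626074, 198.61522475],
       [  0.        ,   0.        ,   1.        ]]), 'k1': 0.0004994320826419889, 'world_to_cam': array([[-0.01338858, -0.99976057, -0.01730755,  0.00163602],
       [-0.98196373,  0.01641101, -0.18835583,  0.46886558],
       [ 0.18859477,  0.01447357, -0.98194833,  0.91580789],
       [ 0.        ,  0.        ,  0.        ,  1.        ]])}
```

View pics/side0.png

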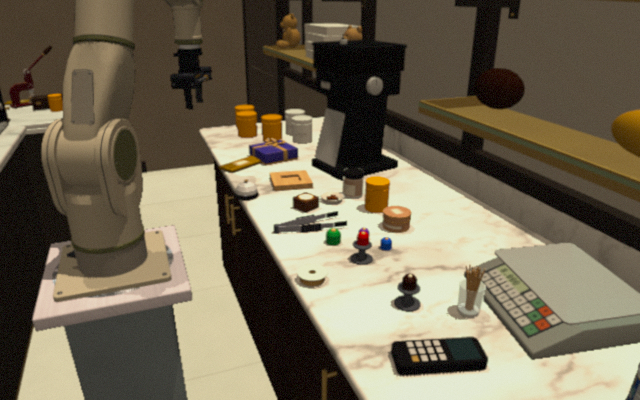

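View pics/top0.png

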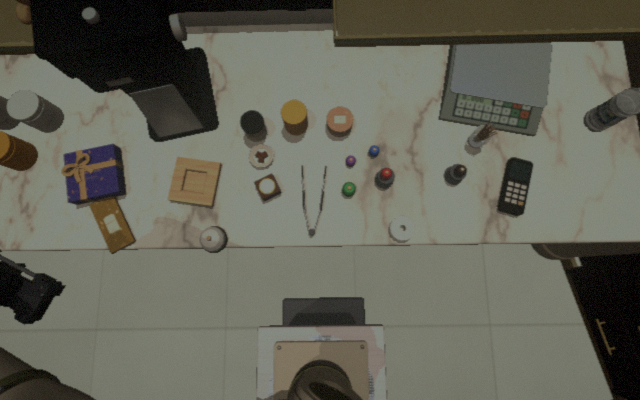

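```bash
cat > h.py <<'E'
from plant import *
import numpy as np, cv2
from scipy.spatial.transform import Rotation as R
from scipy.optimize import least_squares
def proj(n,P):
    c=get_calibration(n);T=c["world_to_cam"];K=c["intrinsics"];P=np.atleast_2d(P)
    q=P@T[:3,:3].T+T[:3,3]; s=q[:,:2]/q[:,2:]; s=s*(1+c["k1"]*(s**2).sum(1,keepdims=True))
    return s*[K[0,0],K[1,1]]+K[:2,2]
def unproj(n,uv,z):
    c=get_calibration(n);T=c["world_to_cam"];K=c["intrinsics"]
    d=cv2.undistortPoints(np.array(uv,float).reshape(-1,1,2),K,np.array([c["k1"],0,0,0,0])).reshape(-1,2)
    r=np.c_[d,np.ones(len(d))]@T[:3,:3]; o=-T[:3,:3].T@T[:3,3]
    return o+r*((z-o[2])/r[:,2])[:,None]
E
python3 - <<'E'
from h import *
import pickle
out={}
for n in("top","side"):
    for q in ["block","board","tongs","red_praline","stand_a","desk_bell","ribbon_spool","sample_dish"]:
        a=find_in(q,n); print(n,q,[(np.round(x["xyz"],3).tolist(),round(x["confidence"],2)) for x in a])
    for q in ["block","board","tongs","red_praline","stand_a"]:
        out[n,q]=silhouettes(q,n)
        print(n,q,[(round(x["confidence"],2),x["region"].sum(),np.round(np.argwhere(x["region"]).mean(0)[::-1])) for x in out[n,q]])
pickle.dump(out,open("sil.pkl","wb"))
E
```

```text
top block [([0.503, 0.133, 0.034], 0.86), ([0.367, 0.27, 0.035], 0.56)]
top board [([0.526, 0.336, 0.017], 0.82)]
top tongs [([0.528, 0.333, 0.012], 0.74), ([0.47, 0.023, 0.024], 0.73)]
top red_praline [([0.602, -0.147, 0.023], 0.63), ([0.495, -0.077, 0.033], 0.44), ([0.572, -0.087, 0.025], 0.43), ([0.468, -0.007, 0.022], 0.26)]
top stand_a [([0.52, -0.169, 0.04], 0.77), ([0.524, -0.351, 0.006], 0.74)]
top desk_bell [([0.366, 0.27, 0.038], 0.58)]
top ribbon_spool [([0.394, -0.214, 0.015], 0.9), ([0.516, -0.168, 0.039], 0.52)]
top sample_dish [([0.602, 0.155, 0.014], 0.9)]
top block [(0.7, np.int64(462), array([267., 187.]))]
top board [(0.68, np.int64(2102), array([194., 181.]))]
top tongs [(0.66, np.int64(278), array([312., 202.])), (0.5, np.int64(148), array([383., 181.]))]
top red_praline [(0.59, np.int64(95), array([373., 150.])), (0.54, np.int64(80), array([349., 161.])), (0.53, np.int64(81), array([385., 173.])), (0.52, np.int64(177), array([348., 189.])), (0.49, np.int64(2006), array([194., 181.]))]
top stand_a [(0.65, np.int64(204), array([451., 175.])), (0.64, np.int64(223),
[... 397 characters left out ...]
[([0.53, -0.374, 0.006], 0.69), ([0.52, -0.183, 0.008], 0.64)]
side desk_bell [([0.37, 0.259, 0.023], 0.93)]
side ribbon_spool [([0.389, -0.228, 0.021], 0.64)]
side sample_dish [([0.592, 0.16, 0.01], 0.71), ([0.385, -0.228, 0.023], 0.57)]
side block [(0.7, np.int64(447), array([305., 202.])), (0.38, np.int64(751), array([306., 224.]))]
side board [(0.69, np.int64(766), array([290., 180.]))]
side tongs [(0.78, np.int64(874), array([307., 224.]))]
side red_praline [(0.79, np.int64(225), array([333., 237.])), (0.7, np.int64(155), array([385., 244.])), (0.55, np.int64(175), array([363., 239.]))]
side stand_a [(0.69, np.int64(479), array([408., 299.])), (0.68, np.int64(391), array([362., 255.]))]
```

Run:
```python
import cv2
im=cv2.imread("pics/top0.png")
c=im[145:245,160:420]; cv2.imwrite("pics/z1.png",cv2.convertScaleAbs(cv2.resize(c,None,fx=3,fy=3,interpolation=cv2.INTER_CUBIC),alpha=1.5))
c=im[145:215,165:290]; cv2.imwrite("pics/z1b.png",cv2.convertScaleAbs(cv2.resize(c,None,fx=6,fy=6,interpolation=cv2.INTER_CUBIC),alpha=1.5))
im=cv2.imread("pics/side0.png")
c=im[160:320,230:430]; cv2.imwrite("pics/z2.png",cv2.convertScaleAbs(cv2.resize(c,None,fx=3.7,fy=3.7,interpolation=cv2.INTER_CUBIC),alpha=1.5))
```

```text
(no output)
```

View pics/z1.png

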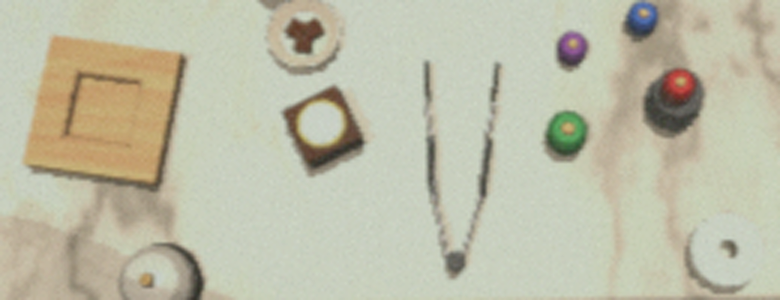

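View pics/z1b.png

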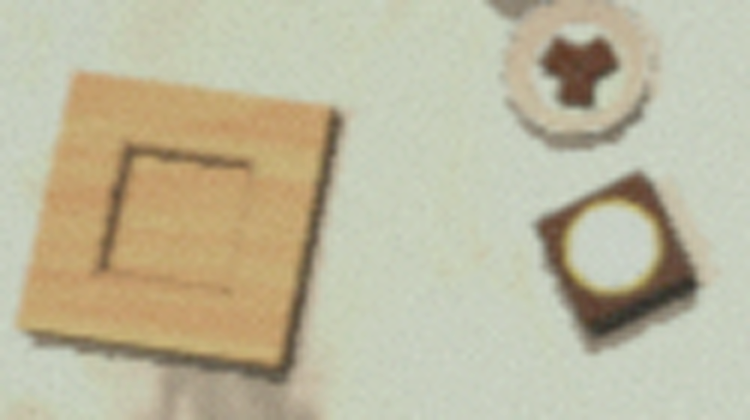

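View pics/z2.png

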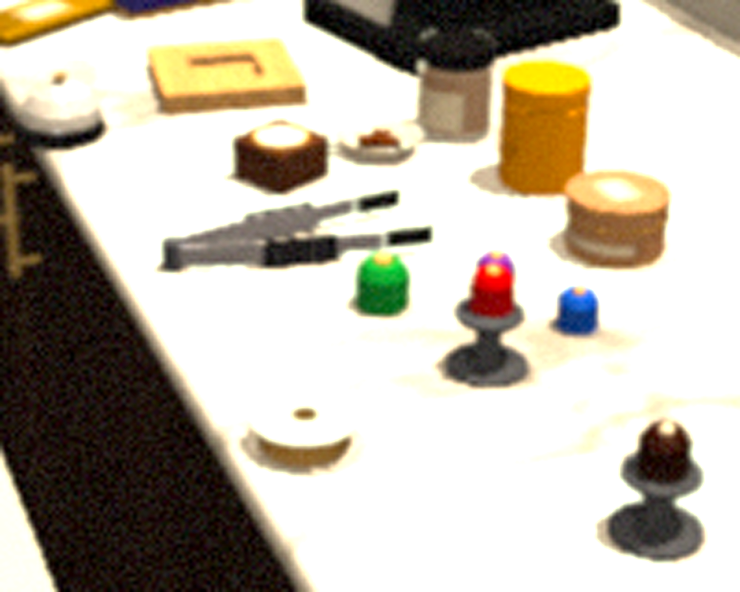

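Run:
```python
from h import *
im=cv2.imread("pics/top0.png"); hsv=cv2.cvtColor(im,cv2.COLOR_BGR2HSV).astype(int)
def show(m,n):cv2.imwrite(n,m)
# board top
roi=np.zeros(im.shape[:2],bool); roi[150:215,162:228]=1
m=roi&(hsv[...,1]>70)&(hsv[...,2]>105)
m=cv2.morphologyEx(m.astype(np.uint8)*255,cv2.MORPH_CLOSE,np.ones((3,3)))
def rect(m,z):
    c=max(cv2.findContours(m,cv2.RETR_EXTERNAL,cv2.CHAIN_APPROX_NONE)[0],key=cv2.contourArea)
    P=unproj("top",c.reshape(-1,2),z)[:,:2]*1000
    r=cv2.minAreaRect(P.astype(np.float32)); ma=m>0
    cen=unproj("top",[np.argwhere(ma).mean(0)[::-1]],z)
    return r,cen
print("board",rect(m,.018))
M1=m
roi=np.zeros(im.shape[:2],bool); roi[168:208,250:286]=1
print("block vals",im[172:204:2,267].tolist())
inl=roi&(im.min(2)>150)
n,l,s,c=cv2.connectedComponentsWithStats(inl.astype(np.uint8)); 
print(s,c)
for i in range(1,n): 
  if s[i,4]>30: print("inlay",unproj("top",[c[i]],.034),s[i])
cv2.imwrite("pics/m1.png",cv2.resize(np.hstack([M1[145:215,165:290],(hsv[...,1]*1).clip(0,255).astype(np.uint8)[145:215,165:290]]),None,fx=3,fy=3,interpolation=0))
```

```text
board (((529.1923828125, 332.4612731933594), (118.94947052001953, 119.53116607666016), 80.765869140625), array([[0.52808315, 0.33191258, 0.018     ]]))
block vals [[127, 138, 135], [122, 133, 128], [46, 58, 73], [67, 102, 112], [129, 138, 134], [130, 139, 133], [132, 140, 135], [133, 141, 136], [132, 139, 134], [130, 138, 133], [117, 128, 125], [43, 66, 78], [34, 45, 57], [33, 41, 41], [64, 73, 79], [88, 100, 103]]
[[     0      0    640    400 256000]] [[319.5 199.5]]
```

View pics/m1.png

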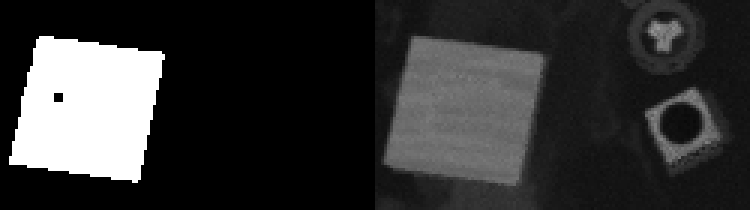

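```bash
cat >> h.py <<'E'
from scipy.optimize import minimize
S=8
def render(n,polys,box):
    x0,y0,x1,y1=box; m=np.zeros(((y1-y0)*S,(x1-x0)*S),np.uint8)
    for P in polys:
        uv=(proj(n,P)-[x0,y0]+.5)*S-.5
        h=cv2.convexHull(np.round(uv*16).astype(np.int32)); cv2.fillConvexPoly(m,h,255,shift=4)
    return cv2.resize(m,(x1-x0,y1-y0),interpolation=cv2.INTER_AREA)/255.
def boxpts(p,s,z0,z1):
    c,q=np.cos(p[2]),np.sin(p[2]); h=s/2
    xy=np.array([[-h,-h],[h,-h],[h,h],[-h,h]])@np.array([[c,q],[-q,c]])+p[:2]
    return np.vstack([np.c_[xy,np.full(4,z)] for z in {z0,z1}])
def fitmask(n,obs,box,polyf,p0):
    f=lambda d:((render(n,polyf(p0+d*[.01,.01,.1]),box)-obs)**2).sum()
    best=min((minimize(f,d0,method="Nelder-Mead",options=dict(initial_simplex=np.array(d0)+.4*np.vstack([np.zeros(3),np.eye(3)]),xatol=.01,fatol=.01)) for d0 in ([0,0,0],[-.3,.3,.5],[.3,-.3,-.5])),key=lambda r:r.fun)
    return p0+best.x*[.01,.01,.1],best.fun
E
python3 - <<'E'
from h import *
im=cv2.imread("pics/top0.png"); hsv=cv2.cvtColor(im,cv2.COLOR_BGR2HSV).astype(int)
b=(160,148,232,216); c=lambda a:a[b[1]:b[3],b[0]:b[2]]
m=(c(hsv[...,1])>70)&(c(hsv[...,2])>100); m=cv2.morphologyEx(m.astype(np.uint8),cv2.MORPH_CLOSE,np.ones((5,5)))
print("board",fitmask("top",m,b,lambda p:[boxpts(p,.12,.018,.018)],np.array([.529,.332,-.14])))
b=(248,164,290,212)
V=c(hsv[...,2]); 
m=(V<100).astype(np.uint8); 
ct=cv2.findContours(m,cv2.RETR_EXTERNAL,cv2.CHAIN_APPROX_NONE)[0]; m2=np.zeros_like(m); cv2.drawContours(m2,[max(ct,key=cv2.contourArea)],-1,1,-1)
o=m2.copy()
p,f=fitmask("top",m2,b,lambda p:[boxpts(p,.054,0,.034)],np.array([.503,.133,.41])); print("block",p,f,m2.sum())
# inlay
mm=(V>110)&(cv2.erode(m2,np.ones((3,3)))>0); q=np.argwhere(mm).mean(0)[::-1]+b[:2]; print("inlay",unproj("top",[q],.034),mm.sum())
r=render("top",[boxpts(p,.054,0,.034)],b)
cv2.imwrite("pics/m2.png",cv2.resize(np.hstack([m2*255.,r*255,V]).astype(np.uint8),None,fx=6,fy=6,interpolation=0))
# praline red etc.
im2=cv2.imread("pics/side0.png").astype(int)
for n,I in(("top",im.astype(int)),("side",im2)):
    r=(I[...,2]>80)&(I[...,2]>2.2*I[...,1])&(I[...,2]>2.2*I[...,0])
    x=r[150:290,340:420]; nn,l,s,cc=cv2.connectedComponentsWithStats(x.astype(np.uint8)); print(n,s[1:].tolist(),(cc[1:]+[340,150]).tolist())
E
```

```text
board (array([ 0.52891842,  0.33177134, -0.16136492]), np.float64(24.40555171088043))
block [0.50540529 0.13317066 0.4268007 ] 17.87117262591311 510
inlay [[0.50771169 0.13385039 0.034     ]] 190
top [[42, 19, 9, 8, 44]] [[386.02272727272725, 172.75]]
side [[18, 82, 11, 14, 124]] [[362.7903225806452, 238.66129032258064]]
```

View pics/m2.png

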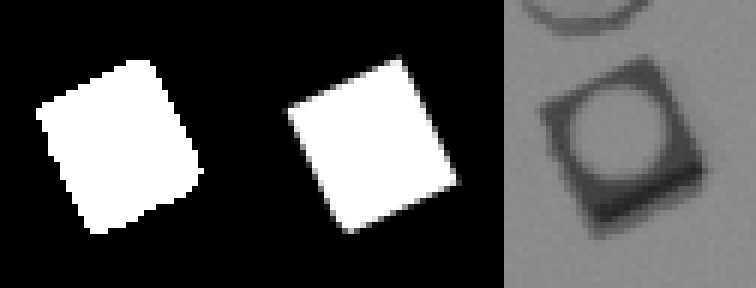

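```bash
cat >> h.py <<'E'
def plan(pos,jaw_deg,base=None,rot=None):
    s=sense(); b=s["tcp_pos"] if base is None else np.array(base); A=R.from_rotvec(s["ee_rot"]) if rot is None else rot
    j=np.radians(jaw_deg); x=np.array([np.cos(j),np.sin(j),0]); z=np.array([0,0,-1.]); B=R.from_matrix(np.c_[x,np.cross(z,x),z])
    o=A.inv().apply(np.array(pos)-b)/.8; d=(A.inv()*B).as_rotvec()/np.pi
    print("offset",np.round(o,4).tolist(),"dr",np.round(d,4).tolist())
def st():
    s=sense(); x=R.from_rotvec(s["ee_rot"]).as_matrix(); print("t",round(s["time_s"],2),"tcp",np.round(s["tcp_pos"],4),"jaw",round(np.degrees(np.arctan2(x[1,0],x[0,0])),2),"z",np.round(x[:,2],3),"F",np.round(s["wrist_force"],1),"gap",round(s["finger_gap"]*87,1),"q",np.round(s["qpos"],2))
E
python3 - <<'E'
from h import *
st()
plan([.45,.35,.22],114.5);plan([.507,.1336,.12],114.5);plan([.507,.1336,.036],114.5)
E
```

```text
t 1.4 tcp [0.2784 0.5596 0.2446] jaw 63.54 z [ 0.  0. -1.] F [ 0.1  0.5 -0.4] gap 87.1 q [-1.13  0.33 -0.06  1.46  0.02  1.35 -0.09]
offset [-0.139, 0.3087, 0.0307] dr [0.0, -0.0001, -0.2831]
offset [-0.3495, 0.493, 0.1557] dr [0.0, -0.0001, -0.2831]
offset [-0.3495, 0.493, 0.2607] dr [0.0, -0.0001, -0.2831]
```

drive_tool(
  gripper=[1,1,1,1,1,1,1,1,1,1,1,1],
  offset=[
    [-0.35,0.493,0.155],
    [-0.35,0.493,0.155],
    [-0.35,0.493,0.155],
    [-0.35,0.493,0.155],
    [-0.35,0.493,0.155],
    [-0.35,0.493,0.155],
    [-0.35,0.493,0.155],
    [-0.35,0.493,0.155],
    [-0.35,0.493,0.155],
    [-0.35,0.493,0.155],
    [-0.35,0.493,0.155],
    [-0.35,0.493,0.155],
  ],
  dr=[
    [0,0,-0.283],
    [0,0,-0.283],
    [0,0,-0.283],
    [0,0,-0.283],
    [0,0,-0.283],
    [0,0,-0.283],
    [0,0,-0.283],
    [0,0,-0.283],
    [0,0,-0.283],
    [0,0,-0.283],
    [0,0,-0.283],
    [0,0,-0.283],
  ],
)

```text
time_s: 2.6
tcp_pos: [0.5073, 0.1307, 0.12]
ee_rot: [-1.706, -2.638, 0.002]
wrist_force: [0.4, 0.7, 0.2]
finger_gap: 1.002
```

Run:
```python
from h import *
im=get_image("top"); cv2.imwrite("pics/t1.png",cv2.convertScaleAbs(cv2.resize(im[130:260,160:460,::-1],None,fx=2.6,fy=2.6),alpha=1.5))
st(); plan([.507,.1336,.036],114.5)
```

```text
t 2.65 tcp [0.5068 0.133  0.1205] jaw 114.4 z [-0.  0. -1.] F [ 0.8  0.9 -0.2] gap 86.9 q [-0.48  0.22  0.15  1.88 -0.04  1.04  1.68]
offset [0.0006, 0.0006, 0.1056] dr [-0.0001, -0.0001, -0.0006]
```

View pics/t1.png

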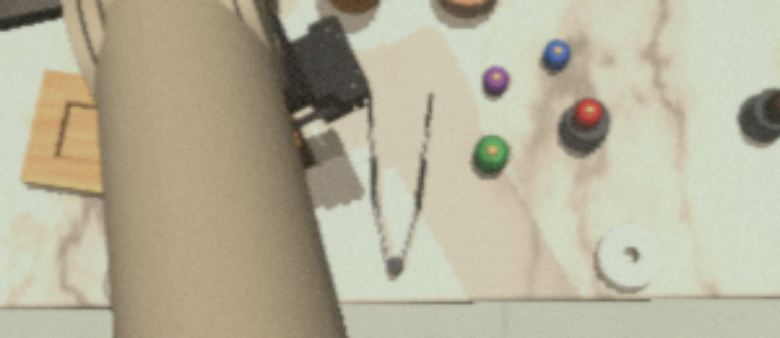

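Run:
```python
from h import *
im=get_image("side"); cv2.imwrite("pics/s1.png",cv2.convertScaleAbs(cv2.resize(im[110:270,220:420,::-1],None,fx=3.7,fy=3.7,interpolation=2),alpha=1.3))
```

```text
(no output)
```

View pics/s1.png

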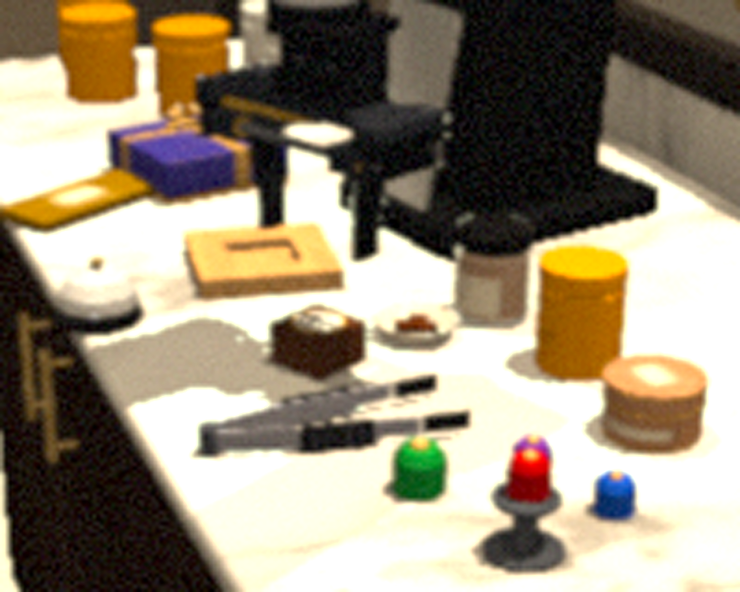

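Run:
```python
from h import *
im=get_image("side").copy()
s=sense();A=R.from_rotvec(s["ee_rot"]).as_matrix()
pts=[s["tcp_pos"]+A@np.array([sx*.0435,0,.022]) for sx in(-1,1)]
pts+=[[.5077,.1339,.034]]
for p in proj("side",np.array(pts)): print(p); cv2.circle(im,tuple(np.round(p).astype(int)),1,(0,255,0),-1)
p=np.array([.507,.1336,.427])
for q in proj("side",boxpts(p,.054,0,.034)): cv2.circle(im,tuple(np.round(q).astype(int)),0,(255,0,255),-1)
cv2.imwrite("pics/s2.png",cv2.resize(im[110:220,260:380,::-1],None,fx=6,fy=5,interpolation=0))
```

```text
[316.95898226 178.96043439]
[294.58569893 171.09523225]
[306.21734972 196.83911465]
```

View pics/s2.png

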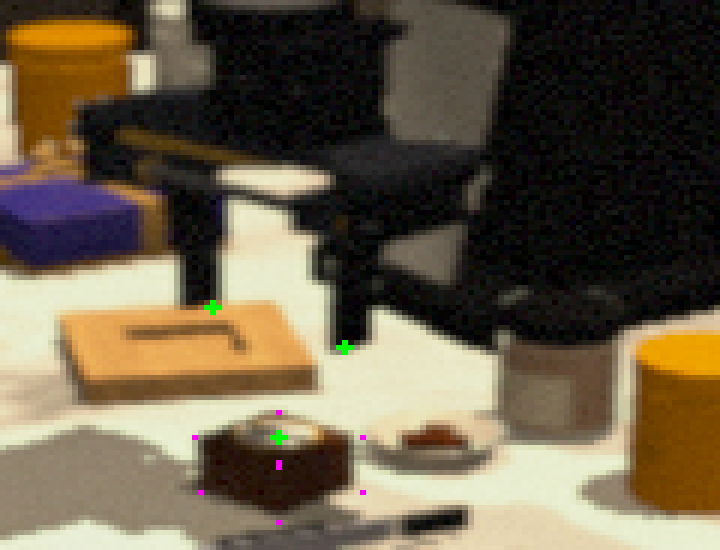

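drive_tool(
  gripper=[1,1,1,1,0.5,0.5,0.5,0.5,0.5],
  offset=[
    [0,0,0.055],
    [0,0,0.09],
    [0,0,0.105],
    [0,0,0.105],
    [0,0,0.105],
    [0,0,0.105],
    [0,0,0.105],
    [0,0,0.105],
    [0,0,0.105],
  ],
  dr=[
    [0,0,0],
    [0,0,0],
    [0,0,0],
    [0,0,0],
    [0,0,0],
    [0,0,0],
    [0,0,0],
    [0,0,0],
    [0,0,0],
  ],
  force=25,
)

```text
time_s: 3.65
tcp_pos: [0.507, 0.1333, 0.037]
ee_rot: [1.7, 2.642, 0.001]
wrist_force: [-1.1, 1.3, 2.2]
finger_gap: 0.631
```

Run:
```python
from h import *
st()
```

```text
t 3.65 tcp [0.507  0.1333 0.037 ] jaw 114.48 z [ 0.001  0.    -1.   ] F [-1.1  1.3  2.2] gap 54.9 q [-0.47  0.33  0.14  1.94 -0.06  0.87  1.7 ]
```

Run:
```python
from h import *
plan([.5285,.3313,.037],80.8);plan([.5285,.3313,.1],80.8)
```

```text
offset [0.2142, 0.127, 0.0001] dr [0.0002, -0.0001, 0.1871]
offset [0.2142, 0.1271, -0.0786] dr [0.0002, -0.0001, 0.1871]
```

drive_tool(
  gripper=[0.5,0.5,0.5,0.5,0.5,0.5,0.5,0.5,0.5,0.5,0.5,0.5],
  offset=[
    [0,0,0],
    [0,0,-0.03],
    [0,0,-0.08],
    [0.04,0.025,-0.08],
    [0.08,0.05,-0.08],
    [0.12,0.075,-0.08],
    [0.16,0.1,-0.08],
    [0.2,0.12,-0.08],
    [0.214,0.127,-0.08],
    [0.214,0.127,-0.08],
    [0.214,0.127,-0.08],
    [0.214,0.127,-0.08],
  ],
  dr=[
    [0,0,0],
    [0,0,0],
    [0,0,0],
    [0,0,0.04],
    [0,0,0.08],
    [0,0,0.12],
    [0,0,0.16],
    [0,0,0.187],
    [0,0,0.187],
    [0,0,0.187],
    [0,0,0.187],
    [0,0,0.187],
  ],
)

```text
time_s: 4.85
tcp_pos: [0.5289, 0.3288, 0.1005]
ee_rot: [2.393, 2.034, -0.001]
wrist_force: [0.2, -0.3, -1.1]
finger_gap: 0.623
```

Run:
```python
from h import *
for n,sl in(("side",(slice(90,230),slice(230,400))),("top",(slice(130,230),slice(140,290)))):
    im=get_image(n); cv2.imwrite(f"pics/{n}3.png",cv2.convertScaleAbs(cv2.resize(im[sl][...,::-1],None,fx=4.2,fy=4.2,interpolation=2),alpha=1.4))
st()
```

```text
t 4.95 tcp [0.5289 0.3294 0.1007] jaw 80.72 z [ 0. -0. -1.] F [ 0.1 -1.1 -1. ] gap 54.1 q [-0.75  0.44  0.16  1.64 -0.08  1.07  0.83]
```

View pics/side3.png

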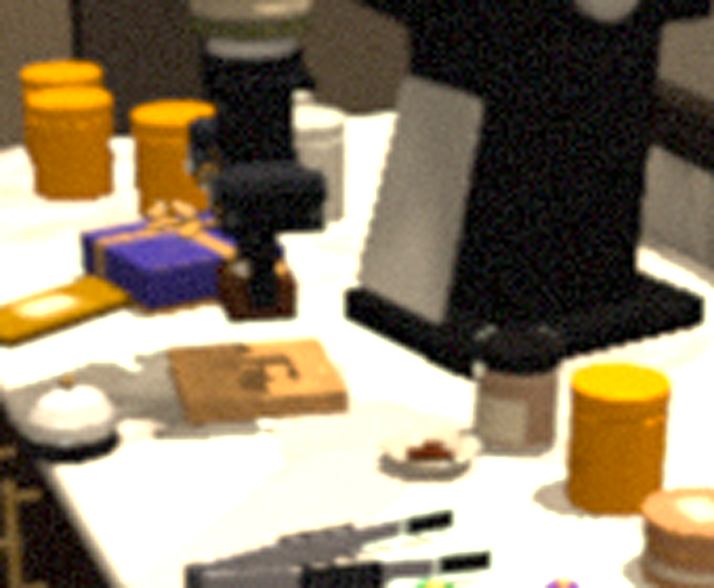

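View pics/top3.png

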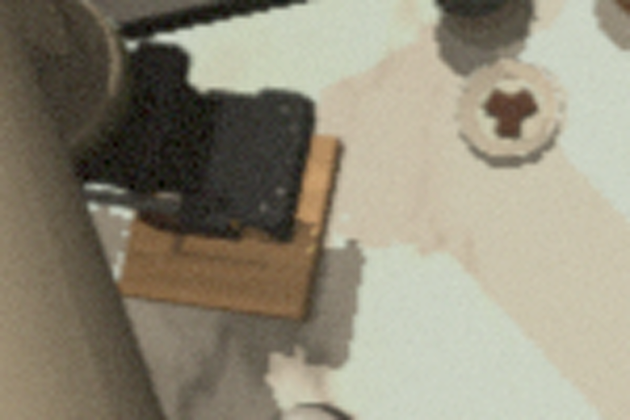

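drive_tool(
  gripper=[0.5,0.5,0.5,0.5],
  offset=[
    [0,0,0.03],
    [0,0,0.054],
    [0,0,0.054],
    [0,0,0.054],
  ],
  dr=[
    [0,0,0],
    [0,0,0],
    [0,0,0],
    [0,0,0],
  ],
)

```text
time_s: 5.35
tcp_pos: [0.5285, 0.3304, 0.0578]
ee_rot: [2.393, 2.036, -0.0]
wrist_force: [0.7, 0.3, -1.3]
finger_gap: 0.618
```

Run:
```python
from h import *
im=get_image("side").copy(); cv2.imwrite("pics/s4.png",cv2.convertScaleAbs(cv2.resize(im[150:200,260:325,::-1],None,fx=11,fy=11,interpolation=2),alpha=1.4))
st();plan([.5285,.3313,.058],80.8)
```

```text
t 5.4 tcp [0.5287 0.3308 0.0583] jaw 80.78 z [ 0.  0. -1.] F [ 0.6  0.2 -1.7] gap 53.2 q [-0.75  0.49  0.15  1.66 -0.08  0.99  0.84]
offset [0.0006, -0.0004, 0.0004] dr [0.0001, -0.0001, -0.0001]
```

View pics/s4.png

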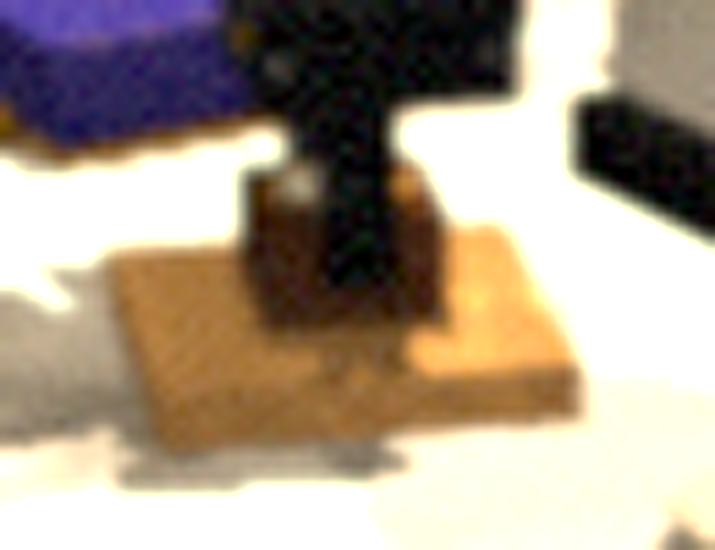

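drive_tool(
  gripper=[0.5,0.5,0.5,0.5],
  offset=[
    [0.0005,0,0.004],
    [0.0005,0,0.008],
    [0.0005,0,0.01],
    [0.0005,0,0.01],
  ],
  dr=[
    [0,0,0],
    [0,0,0],
    [0,0,0],
    [0,0,0],
  ],
)

```text
time_s: 5.8
tcp_pos: [0.5283, 0.3317, 0.0492]
ee_rot: [-2.392, -2.037, -0.0]
wrist_force: [-0.0, 1.1, -2.5]
finger_gap: 0.619
```

Run:
```python
from h import *
st();plan([.5285,.3313,.045],80.8)
```

```text
t 5.8 tcp [0.5283 0.3317 0.0492] jaw 80.83 z [-0.  0. -1.] F [-0.   1.1 -2.5] gap 53.9 q [-0.75  0.5   0.15  1.67 -0.09  0.98  0.84]
offset [-0.0004, 0.0004, 0.0053] dr [-0.0, -0.0001, 0.0002]
```

drive_tool(
  gripper=[0.5,0.5,0.5],
  offset=[
    [0,0,0.003],
    [0,0,0.0055],
    [0,0,0.0055],
  ],
  dr=[
    [0,0,0],
    [0,0,0],
    [0,0,0],
  ],
)

```text
time_s: 6.1
tcp_pos: [0.5284, 0.3316, 0.045]
ee_rot: [-2.392, -2.037, -0.0]
wrist_force: [1.2, 0.6, -0.9]
finger_gap: 0.618
```

drive_tool(
  gripper=[0.85,0.85,0.85,0.85,0.85,0.85,0.85],
  offset=[
    [0,0,0],
    [0,0,0],
    [0,0,0],
    [0,0,0],
    [0,0,-0.03],
    [0,0,-0.08],
    [0,0,-0.13],
  ],
  dr=[
    [0,0,0],
    [0,0,0],
    [0,0,0],
    [0,0,0],
    [0,0,0],
    [0,0,0],
    [0,0,0],
  ],
)

```text
time_s: 6.8
tcp_pos: [0.528, 0.3311, 0.1498]
ee_rot: [-2.392, -2.036, 0.002]
wrist_force: [1.3, 0.6, 0.3]
finger_gap: 0.848
```

Run:
```python
from h import *
im=get_image("side").copy(); cv2.imwrite("pics/s5.png",cv2.convertScaleAbs(cv2.resize(im[150:200,260:325,::-1],None,fx=11,fy=11,interpolation=2),alpha=1.4))
st()
# tongs measure: crop top0
im=cv2.imread("pics/top0.png"); cv2.imwrite("pics/tg.png",cv2.convertScaleAbs(cv2.resize(im[160:240,290:340],None,fx=7,fy=7,interpolation=2),alpha=1.5))
```

```text
t 6.85 tcp [0.5309 0.3328 0.1577] jaw 80.8 z [ 0.007  0.005 -1.   ] F [2.9 1.9 6. ] gap 73.9 q [-0.76  0.39  0.16  1.58 -0.07  1.17  0.83]
```

View pics/s5.png

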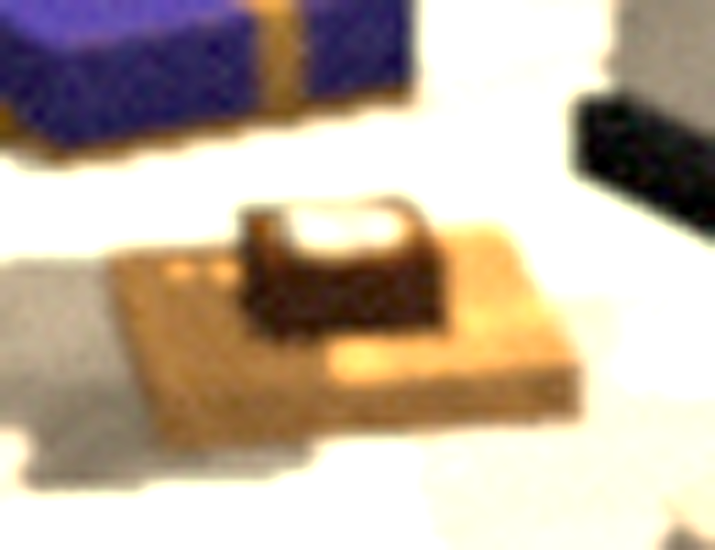

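View pics/tg.png

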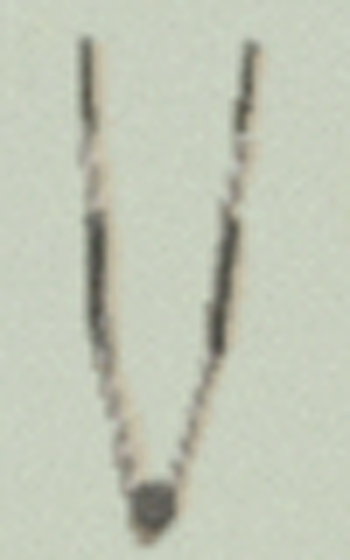

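Run:
```python
from h import *
o=lambda x,y:[290+(x+.5)/7-.5,160+(y+.5)/7-.5]
L=unproj("top",[o(96,278),o(224,283),o(96,210),o(97,345),o(230,215),o(216,350),o(160,280.5)],.022); T=unproj("top",[o(87,85),o(247,88),o(167,86.5)],.02); H=unproj("top",[o(153,507)],.022)
print(np.round(L,4),np.round(T,4),H)
print(np.degrees(np.arctan2(*(T[2]-H[0])[1::-1])),np.linalg.norm(T[2]-H[0]), np.linalg.norm(L[6]-H[0]))
r=unproj("top",[[386.02,172.75],],.0585); print("red top",r)
print("red side",unproj("side",[[362.8,238.7]],.0525))
print(proj("side",[[.52,-.17,.04],[.52,-.17,.059]]))
# stand plates: use silhouettes
import pickle
d=pickle.load(open("sil.pkl","rb"))
for n in("top","side"):
  for q in("stand_a","red_praline"):
    for x in d[n,q]:
        a=np.argwhere(x["region"]); print(n,q,a.min(0)[::-1],a.max(0)[::-1])
```

```text
[[ 0.4721  0.0385  0.022 ]
 [ 0.4694 -0.0095  0.022 ]
 [ 0.4982  0.0383  0.022 ]
 [ 0.4466  0.0382  0.022 ]
 [ 0.4954 -0.0121  0.022 ]
 [ 0.444  -0.0062  0.022 ]
 [ 0.4708  0.0145  0.022 ]] [[ 0.5475  0.0416  0.02  ]
 [ 0.5452 -0.0193  0.02  ]
 [ 0.5463  0.0111  0.02  ]] [[0.38578661 0.01786717 0.022     ]]
-2.399727178797855 0.16068572266362183 0.08503449088344507
red top [[ 0.53052872 -0.17531013  0.0585    ]]
red side [[ 0.52899359 -0.17536889  0.0525    ]]
[[357.90346568 243.24165768]
 [358.23695978 235.74761965]]
top stand_a [444 165] [462 183]
top stand_a [374 170] [394 188]
top red_praline [368 145] [378 156]
top red_praline [345 156] [353 166]
top red_praline [381 168] [389 178]
top red_praline [342 182] [355 196]
top red_praline [168 157] [220 205]
side stand_a [394 283] [420 311]
side stand_a [350 242] [373 265]
side red_praline [326 228] [340 245]
side red_praline [379 237] [391 250]
side red_praline [356 231] [369 246]
```

Run:
```python
from h import *
st();plan([.4708,.0145,.11],87.6,base=[.5284,.3315,.1494],rot=R.from_rotvec([-2.392,-2.037,0]))
```

```text
t 6.85 tcp [0.5309 0.3328 0.1577] jaw 80.8 z [ 0.007  0.005 -1.   ] F [2.9 1.9 6. ] gap 73.9 q [-0.76  0.39  0.16  1.58 -0.07  1.17  0.83]
offset [-0.4027, -0.008, 0.0493] dr [0.0001, 0.0001, -0.0376]
```

drive_tool(
  gripper=[0.9,0.9,0.9,0.9,0.9,0.9,0.9,0.9,0.9,0.9,0.9,0.9],
  offset=[
    [-0.04,0,0],
    [-0.09,-0.001,0.01],
    [-0.14,-0.002,0.015],
    [-0.19,-0.003,0.02],
    [-0.24,-0.004,0.025],
    [-0.29,-0.005,0.03],
    [-0.34,-0.006,0.04],
    [-0.38,-0.007,0.045],
    [-0.403,-0.008,0.05],
    [-0.403,-0.008,0.05],
    [-0.403,-0.008,0.05],
    [-0.403,-0.008,0.05],
  ],
  dr=[
    [0,0,0],
    [0,0,0],
    [0,0,-0.01],
    [0,0,-0.02],
    [0,0,-0.03],
    [0,0,-0.038],
    [0,0,-0.038],
    [0,0,-0.038],
    [0,0,-0.038],
    [0,0,-0.038],
    [0,0,-0.038],
    [0,0,-0.038],
  ],
)

```text
time_s: 8.05
tcp_pos: [0.471, 0.0154, 0.1092]
ee_rot: [2.265, 2.177, 0.001]
wrist_force: [0.2, 0.3, 0.3]
finger_gap: 0.902
```

Run:
```python
from h import *
top=get_image("top"); im=get_image("side").copy()
cv2.imwrite("pics/t6.png",cv2.convertScaleAbs(cv2.resize(top[145:245,160:420,::-1],None,fx=3,fy=3,interpolation=2),alpha=1.5))
st();plan([.4708,.0145,.025],87.6)
s=sense();A=R.from_rotvec(s["ee_rot"]).as_matrix()
pts=[s["tcp_pos"]+A@np.array([sx*.039,0,.022]) for sx in(-1,1)]+[[.4708,.0145,.011],[.5487,.011,.013],[.386,.018,.011]]
for p in proj("side",np.array(pts)): cv2.circle(im,tuple(np.round(p).astype(int)),0,(0,255,0),-1)
cv2.imwrite("pics/s6.png",cv2.resize(im[150:250,260:370,::-1],None,fx=6,fy=5,interpolation=0))
```

```text
t 8.15 tcp [0.4709 0.0153 0.1091] jaw 87.76 z [ 0.  0. -1.] F [-0.3  0.1  0.4] gap 78.7 q [-0.43  0.12  0.32  2.03 -0.04  1.    1.44]
offset [-0.0011, -0.0002, 0.1051] dr [0.0001, -0.0001, 0.0009]
```

View pics/s6.png

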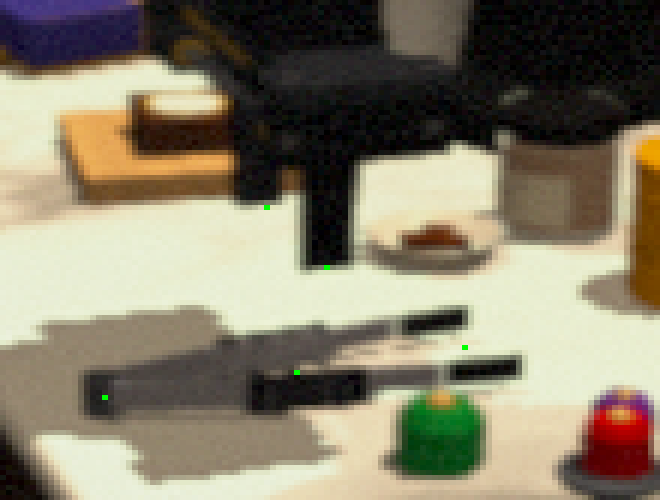

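View pics/t6.png

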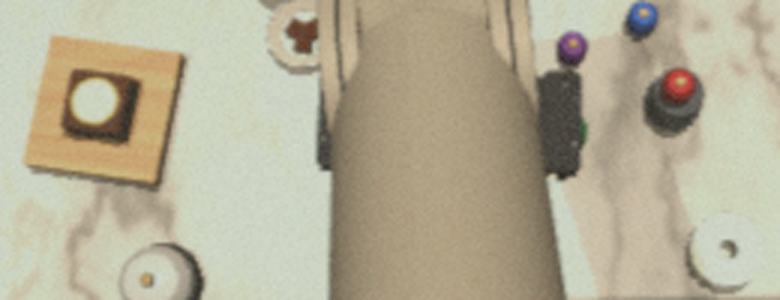

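drive_tool(
  gripper=[0.9,0.9,0.9,0.9,0.9,0.55,0.55,0.55,0.55,0.55,0.55],
  offset=[
    [-0.001,0,0.05],
    [-0.001,0,0.09],
    [-0.001,0,0.1],
    [-0.001,0,0.105],
    [-0.001,0,0.105],
    [-0.001,0,0.105],
    [-0.001,0,0.105],
    [-0.001,0,0.105],
    [-0.001,0,0.105],
    [-0.001,0,0.105],
    [-0.001,0,0.105],
  ],
  dr=[
    [0,0,0],
    [0,0,0],
    [0,0,0],
    [0,0,0],
    [0,0,0],
    [0,0,0],
    [0,0,0],
    [0,0,0],
    [0,0,0],
    [0,0,0],
    [0,0,0],
  ],
  force=30,
)

```text
time_s: 9.25
tcp_pos: [0.4712, 0.0137, 0.0254]
ee_rot: [2.266, 2.175, 0.002]
wrist_force: [0.8, 1.5, 6.4]
finger_gap: 0.564
```

Run:
```python
from h import *
st();im=get_image("side")
cv2.imwrite("pics/s7.png",cv2.resize(im[150:250,260:370,::-1],None,fx=6,fy=6,interpolation=2))
```

```text
t 9.25 tcp [0.4712 0.0137 0.0254] jaw 87.67 z [ 0.001  0.001 -1.   ] F [0.8 1.5 6.4] gap 49.0 q [-0.4   0.26  0.31  2.09 -0.11  0.81  1.5 ]
```

View pics/s7.png

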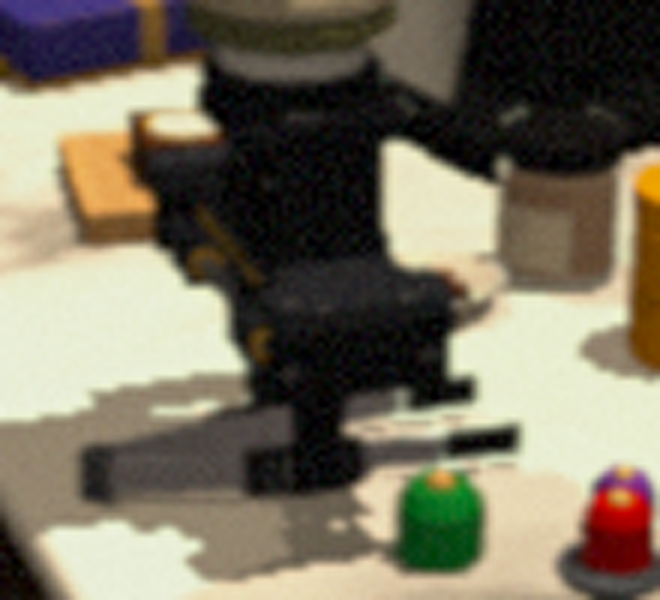

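drive_tool(
  gripper=[0.54,0.54,0.54,0.54,0.54,0.54,0.54,0.54],
  offset=[
    [0,0,0],
    [0,0,-0.01],
    [0,0,-0.03],
    [0,0,-0.055],
    [0,0,-0.08],
    [0,0,-0.1],
    [0,0,-0.11],
    [0,0,-0.11],
  ],
  dr=[
    [0,0,0],
    [0,0,0],
    [0,0,0],
    [0,0,0],
    [0,0,0],
    [0,0,0],
    [0,0,0],
    [0,0,0],
  ],
)

```text
time_s: 10.1
tcp_pos: [0.4709, 0.0134, 0.1137]
ee_rot: [2.266, 2.175, 0.002]
wrist_force: [0.7, 0.1, -1.0]
finger_gap: 0.542
```

Run:
```python
from h import *
im=get_image("side")
cv2.imwrite("pics/s8.png",cv2.resize(im[120:250,260:370,::-1],None,fx=6,fy=4.6,interpolation=2))
st();plan([.4516,-.172,.112],87.6)
```

```text
t 10.15 tcp [0.4705 0.0134 0.1129] jaw 87.66 z [ 0.  0. -1.] F [ 0.4 -0.4 -1.1] gap 47.4 q [-0.43  0.11  0.32  2.03 -0.04  1.01  1.44]
offset [-0.2325, -0.0141, 0.001] dr [0.0, -0.0001, 0.0003]
```

View pics/s8.png

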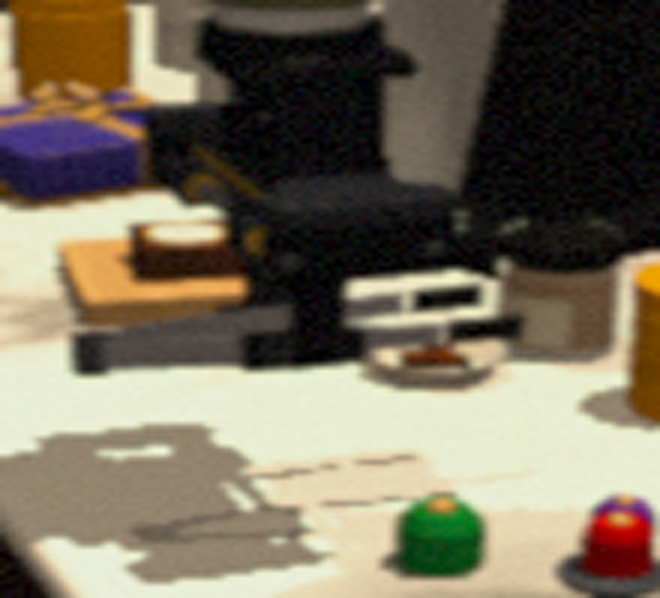

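Run:
```python
from h import *
o=lambda x,y:[260+(x+.5)/6-.5,120+(y+.5)/4.6-.5]
print("obs mid",np.mean([o(449,297),o(487,327)],0), o(449,297),o(487,327))
for yaw in(-2.4,-4.5,0):
    a=np.radians(yaw);ux=np.array([np.cos(a),np.sin(a),0]);uy=np.array([-ux[1],ux[0],0])
    c=np.array([.4705,.0134,.113-.025+.013])+ux*.078
    print(yaw,np.round(proj("side",np.array([c,c+uy*.0225,c-uy*.0225])),1).tolist())
```

```text
obs mid [337.58333333 187.43478261] [334.4166666666667, 184.17391304347825] [340.75, 190.69565217391306]
-2.4 [[337.9, 188.2], [334.8, 185.1], [341.2, 191.4]]
-4.5 [[338.3, 188.6], [335.5, 185.5], [341.3, 191.9]]
0 [[337.5, 187.8], [334.0, 184.7], [341.1, 190.9]]
```

drive_tool(
  gripper=[0.54,0.54,0.54,0.54,0.54,0.54,0.54,0.54,0.54,0.54,0.54],
  offset=[
    [-0.02,-0.001,0],
    [-0.05,-0.003,0],
    [-0.085,-0.005,0],
    [-0.12,-0.007,0],
    [-0.155,-0.01,0],
    [-0.19,-0.012,0],
    [-0.215,-0.013,0],
    [-0.232,-0.014,0],
    [-0.232,-0.014,0],
    [-0.232,-0.014,0],
    [-0.232,-0.014,0],
  ],
  dr=[
    [0,0,0],
    [0,0,0],
    [0,0,0],
    [0,0,0],
    [0,0,0],
    [0,0,0],
    [0,0,0],
    [0,0,0],
    [0,0,0],
    [0,0,0],
    [0,0,0],
  ],
)

```text
time_s: 11.25
tcp_pos: [0.4518, -0.1704, 0.1125]
ee_rot: [-2.264, -2.176, 0.0]
wrist_force: [0.1, -0.1, -1.2]
finger_gap: 0.543
```

Run:
```python
from h import *
st()
im=get_image("side");t=get_image("top")
cv2.imwrite("pics/s9.png",cv2.resize(im[170:280,290:400,::-1],None,fx=6,fy=5.4,interpolation=2))
cv2.imwrite("pics/t9.png",cv2.convertScaleAbs(cv2.resize(t[140:240,320:430,::-1],None,fx=6,fy=6,interpolation=2),alpha=1.5))
```

```text
t 11.25 tcp [ 0.4518 -0.1704  0.1125] jaw 87.73 z [-0.001  0.    -1.   ] F [ 0.1 -0.1 -1.2] gap 47.2 q [-0.19  0.15  0.49  2.01 -0.08  1.01  1.87]
```

View pics/s9.png

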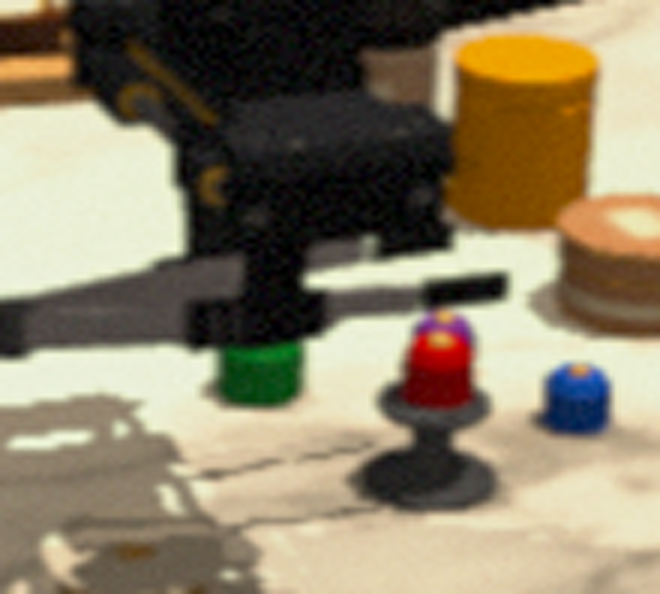

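View pics/t9.png

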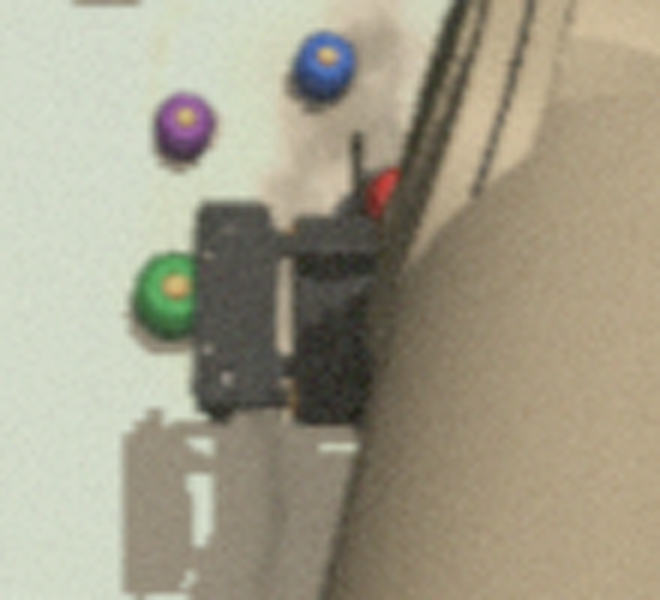

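Run:
```python
from h import *
P=np.array([.4518,-.1704,.1125])
for yaw in(-2.4,-1,0):
    a=np.radians(yaw);ux=np.array([np.cos(a),np.sin(a),0]);uy=np.array([-ux[1],ux[0],0])
    c=P+[0,0,-.012]+ux*.078
    print(yaw,"side near pad",proj("side",[c-uy*.0225]),"top left pad front end top",proj("top",[c+uy*.023+ux*.017+[0,0,.007]]))
print("obs side [367.25,223.3] top",290,320+357.5/6-.5,140+133.5/6-.5)
print("near pad y at obs (z=.1005)",unproj("side",[[367.25,223.3]],.1005),"left pad",unproj("top",[[379.08,161.75]],.1075))
# praline: side centroid columns by red mask this frame
im=cv2.imread("pics/side0.png").astype(int); r=(im[...,2]>60)&(im[...,2]>2*im[...,1])&(im[...,2]>2*im[...,0])
r[:, :340]=0; r[:,420:]=0; r[:215]=0; r[290:]=0
a=np.argwhere(r); print(a.min(0),a.max(0))
for p in([.5295,-.175],[.525,-.175],[.5295,-.171]):
  th=np.linspace(0,2*np.pi,40); pts=np.array([[p[0]+.014*np.cos(t),p[1]+.014*np.sin(t),z] for t in th for z in(.04,.059)])
  q=proj("side",pts); w=proj("top",pts); print(p,"side",q.min(0),q.max(0),"top",w.min(0),w.max(0))
```

```text
-2.4 side near pad [[367.96304614 223.28518013]] top left pad front end top [[378.98185319 160.92928634]]
-1 side near pad [[367.81668694 222.87869462]] top left pad front end top [[378.02783102 161.141608  ]]
0 side near pad [[367.69889794 222.589617  ]] top left pad front end top [[377.35009839 161.30704125]]
obs side [367.25,223.3] top 290 379.0833333333333 161.75
near pad y at obs (z=.1005) [[ 0.52731682 -0.19565951  0.1005    ]] left pad [[ 0.5456049  -0.15154719  0.1075    ]]
[232 357] [245 368]
[0.5295, -0.175] side [356.45220965 233.11745443] [369.35283019 246.55027308] top [379.42180353 167.78580031] [391.45933429 180.18807468]
[0.525, -0.175] side [354.64110155 233.44856711] [367.54630029 246.90702225] top [379.49689652 169.4884475 ] [391.54666597 181.87804382]
[0.5295, -0.171] side [355.68234341 232.35509572] [368.53563487 245.73255232] top [377.88063082 167.81336151] [389.8859585  180.21450709]
```

drive_tool(
  gripper=[0.54,0.54,0.54,0.54,0.54],
  offset=[
    [-0.001,0,0.015],
    [-0.001,0,0.035],
    [-0.001,0,0.05],
    [-0.001,0,0.056],
    [-0.001,0,0.056],
  ],
  dr=[
    [0,0,0],
    [0,0,0],
    [0,0,0],
    [0,0,0],
    [0,0,0],
  ],
)

```text
time_s: 11.85
tcp_pos: [0.4513, -0.1722, 0.0673]
ee_rot: [-2.265, -2.175, 0.002]
wrist_force: [0.9, 0.4, -0.4]
finger_gap: 0.54
```

Run:
```python
from h import *
im=get_image("side");t=get_image("top")
st()
cv2.imwrite("pics/s10.png",cv2.resize(im[210:270,320:400,::-1],None,fx=9,fy=9,interpolation=2))
cv2.imwrite("pics/t10.png",cv2.convertScaleAbs(cv2.resize(t[150:200,350:410,::-1],None,fx=8,fy=8,interpolation=2),alpha=1.5))
```

```text
t 11.95 tcp [ 0.452  -0.1724  0.0683] jaw 87.66 z [ 0. -0. -1.] F [-0.3  0.2 -0.8] gap 47.1 q [-0.17  0.22  0.48  2.04 -0.13  0.91  1.91]
```

View pics/s10.png

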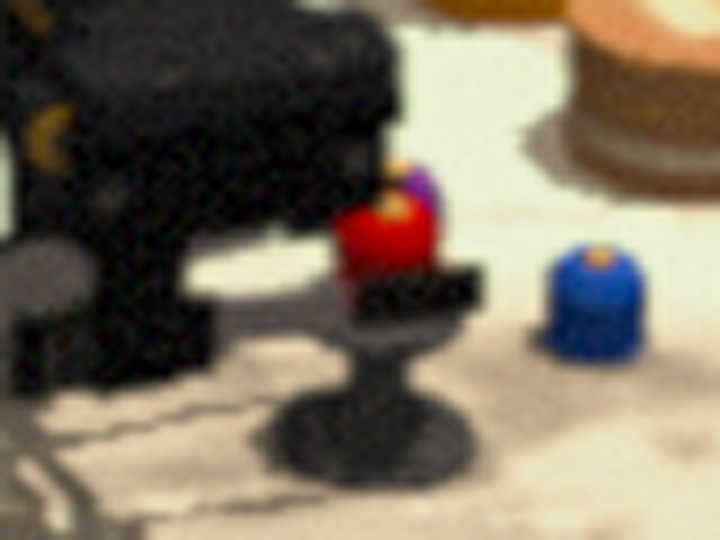

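View pics/t10.png

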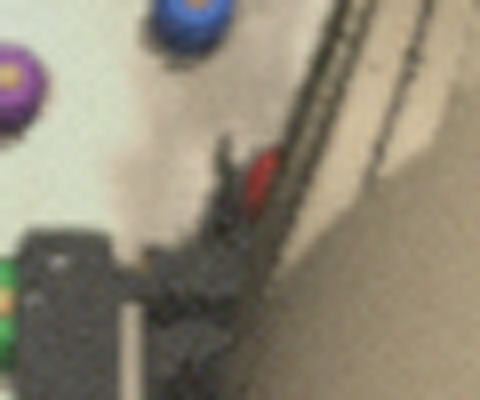

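drive_tool(
  gripper=[0.52,0.5,0.48,0.46,0.44,0.42,0.4,0.4,0.4,0.4],
  offset=[
    [0,0,0],
    [0,0,0],
    [0,0,0],
    [0,0,0],
    [0,0,0],
    [0,0,0],
    [0,0,0],
    [0,0,0],
    [0,0,0],
    [0,0,0],
  ],
  dr=[
    [0,0,0],
    [0,0,0],
    [0,0,0],
    [0,0,0],
    [0,0,0],
    [0,0,0],
    [0,0,0],
    [0,0,0],
    [0,0,0],
    [0,0,0],
  ],
  force=30,
)

```text
time_s: 12.95
tcp_pos: [0.4518, -0.1724, 0.0681]
ee_rot: [2.266, 2.176, 0.0]
wrist_force: [-0.3, -0.2, -0.9]
finger_gap: 0.434
```

Run:
```python
from h import *
im=get_image("side")
st()
cv2.imwrite("pics/s11.png",cv2.resize(im[210:270,320:400,::-1],None,fx=9,fy=9,interpolation=2))
```

```text
t 13.0 tcp [ 0.4518 -0.1723  0.0681] jaw 87.67 z [ 0.  0. -1.] F [-1.   0.4 -0.2] gap 37.4 q [-0.17  0.22  0.48  2.04 -0.13  0.91  1.91]
```

View pics/s11.png

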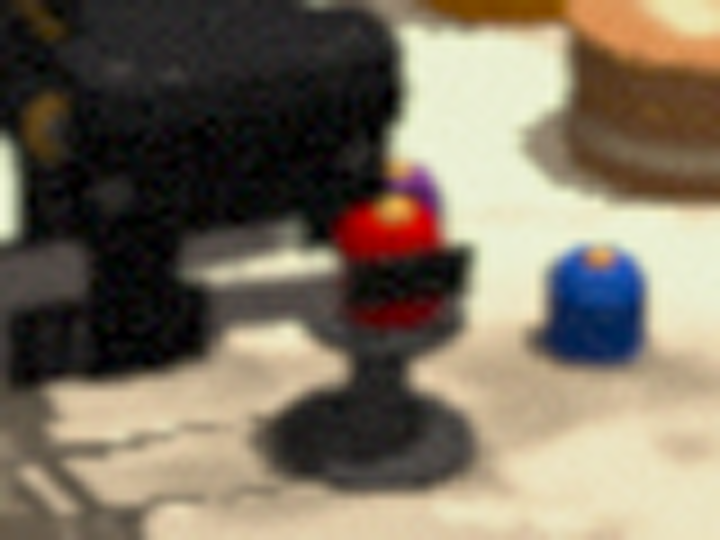

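drive_tool(
  gripper=[0.4,0.4,0.4,0.4,0.4,0.4,0.4,0.4],
  offset=[
    [0,0,-0.005],
    [0,0,-0.015],
    [0,0,-0.03],
    [0,0,-0.045],
    [0,0,-0.06],
    [0,0,-0.075],
    [0,0,-0.082],
    [0,0,-0.082],
  ],
  dr=[
    [0,0,0],
    [0,0,0],
    [0,0,0],
    [0,0,0],
    [0,0,0],
    [0,0,0],
    [0,0,0],
    [0,0,0],
  ],
)

```text
time_s: 13.8
tcp_pos: [0.4523, -0.1724, 0.1347]
ee_rot: [2.265, 2.175, 0.002]
wrist_force: [-0.6, 0.5, -2.6]
finger_gap: 0.431
```

Run:
```python
from h import *
im=get_image("side")
st()
cv2.imwrite("pics/s12.png",cv2.resize(im[170:270,310:410,::-1],None,fx=6,fy=6,interpolation=2))
t=cv2.imread("pics/t6.png")
# inlay in t6 (3x, alpha1.5)
r=t.min(2)[60:150,40:150]; m=(r>205).astype(np.uint8)
n,l,s,c=cv2.connectedComponentsWithStats(m); 
for i in range(1,n):
    if s[i,4]>300:
        p=[160+(c[i][0]+40+.5)/3-.5,145+(c[i][1]+60+.5)/3-.5]; print(s[i],unproj("top",[p],.042))
```

```text
t 13.85 tcp [ 0.452  -0.1723  0.134 ] jaw 87.66 z [ 0.001  0.    -1.   ] F [ 0.5 -0.2 -2.2] gap 37.4 q [-0.19  0.12  0.49  1.98 -0.06  1.06  1.86]
```

View pics/s12.png

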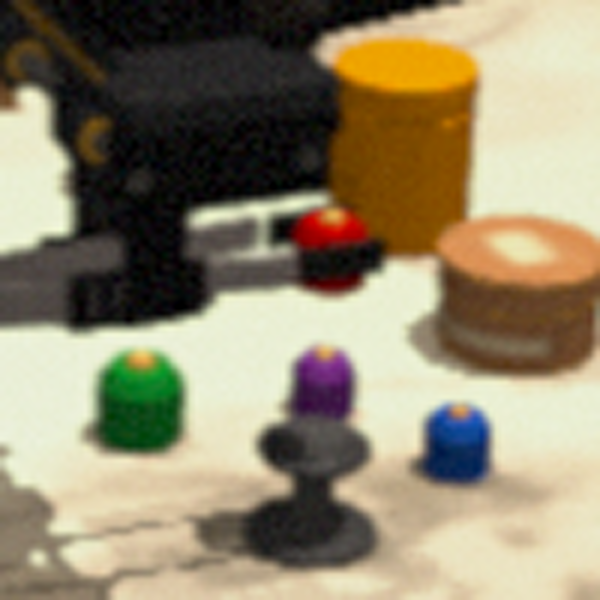

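Run:
```python
from h import *
plan([.4518,.335,.134],87.67)
```

```text
offset [0.6336, -0.0261, 0.0001] dr [0.0002, -0.0001, -0.0]
```

drive_tool(
  gripper=[0.4,0.4,0.4,0.4,0.4,0.4,0.4,0.4,0.4,0.4,0.4,0.4],
  offset=[
    [0.01,0,0],
    [0.03,-0.001,0],
    [0.06,-0.002,0],
    [0.09,-0.004,0],
    [0.12,-0.005,0],
    [0.15,-0.006,0],
    [0.18,-0.007,0],
    [0.21,-0.009,0],
    [0.24,-0.01,0],
    [0.27,-0.011,0],
    [0.3,-0.012,0],
    [0.33,-0.014,0],
  ],
  dr=[
    [0,0,0],
    [0,0,0],
    [0,0,0],
    [0,0,0],
    [0,0,0],
    [0,0,0],
    [0,0,0],
    [0,0,0],
    [0,0,0],
    [0,0,0],
    [0,0,0],
    [0,0,0],
  ],
)

```text
time_s: 15.05
tcp_pos: [0.4507, 0.0933, 0.1331]
ee_rot: [-2.265, -2.176, 0.002]
wrist_force: [0.2, 0.0, -1.9]
finger_gap: 0.436
```

drive_tool(
  gripper=[0.4,0.4,0.4,0.4,0.4,0.4,0.4,0.4,0.4,0.4,0.4,0.4],
  offset=[
    [0.03,-0.001,0],
    [0.06,-0.002,0],
    [0.09,-0.004,0],
    [0.12,-0.005,0],
    [0.15,-0.006,0],
    [0.18,-0.007,0],
    [0.21,-0.009,0],
    [0.24,-0.01,0],
    [0.27,-0.011,0],
    [0.29,-0.012,0],
    [0.3,-0.012,0],
    [0.303,-0.012,0],
  ],
  dr=[
    [0,0,0],
    [0,0,0],
    [0,0,0],
    [0,0,0],
    [0,0,0],
    [0,0,0],
    [0,0,0],
    [0,0,0],
    [0,0,0],
    [0,0,0],
    [0,0,0],
    [0,0,0],
  ],
)

```text
time_s: 16.25
tcp_pos: [0.4514, 0.3349, 0.1333]
ee_rot: [-2.265, -2.176, 0.001]
wrist_force: [-0.3, -0.8, -0.7]
finger_gap: 0.43
```

drive_tool(
  gripper=[0.4,0.4,0.4,0.4,0.4],
  offset=[
    [0,0,0],
    [0,0,0],
    [0,0,0],
    [0,0,0],
    [0,0,0],
  ],
  dr=[
    [0,0,0],
    [0,0,0],
    [0,0,0],
    [0,0,0],
    [0,0,0],
  ],
)

```text
time_s: 16.75
tcp_pos: [0.4518, 0.3342, 0.1339]
ee_rot: [2.267, 2.175, 0.0]
wrist_force: [-0.9, 0.2, -1.6]
finger_gap: 0.427
```

Run:
```python
from h import *
im=get_image("side"); t=get_image("top")
st()
cv2.imwrite("pics/s13.png",cv2.resize(im[110:210,240:360,::-1],None,fx=6,fy=6,interpolation=2))
cv2.imwrite("pics/t13.png",cv2.convertScaleAbs(cv2.resize(t[140:240,150:330,::-1],None,fx=4,fy=4,interpolation=2),alpha=1.5))
for n,I in(("side",im),("top",t)):
    I=I.astype(int); r=(I[...,0]>50)&(I[...,0]>2.2*I[...,1])&(I[...,0]>2.2*I[...,2]); r[:130]=0;r[220:]=0;r[:,:160]=0;r[:,340:]=0
    a=np.argwhere(r); print(n,len(a),a.mean(0)[::-1] if len(a) else 0,a.min(0)[::-1],a.max(0)[::-1])
print(proj("side",[[.529,.332,.115],[.529,.332,.042]]),proj("top",[[.529,.332,.12]]))
```

```text
t 16.85 tcp [0.4517 0.3343 0.1338] jaw 87.65 z [ 0.  0. -1.] F [-0.3  0.9 -1.8] gap 37.7 q [-0.77  0.28  0.06  1.77 -0.02  1.09  0.83]
side 48 [297.0625     155.83333333] [286 144] [335 198]
top 71 [179.97183099 169.70422535] [175 165] [185 174]
[[290.5291364  148.29934996]
 [290.92576479 170.50689953]] [[178.94527678 170.4904735 ]]
```

View pics/s13.png

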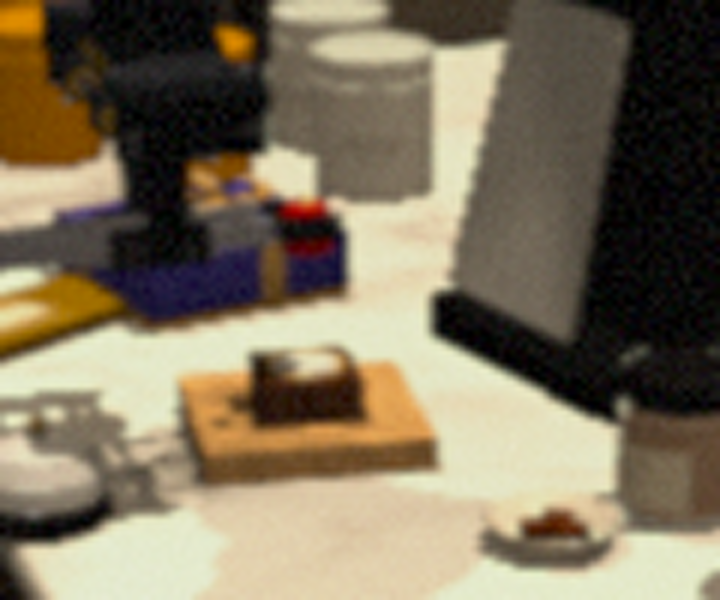

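View pics/t13.png

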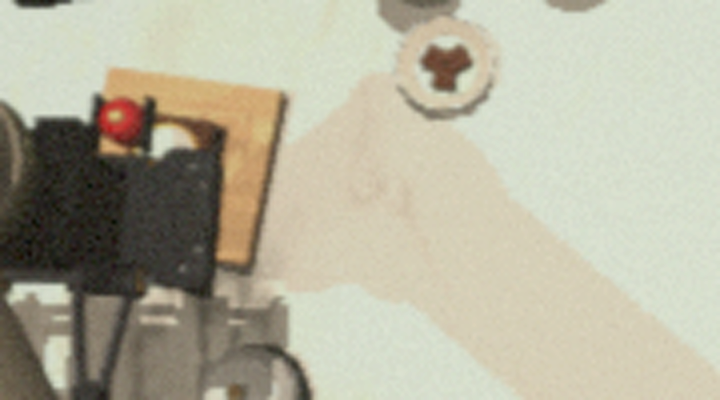

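```bash
python3 -c "
from h import *
st(); print(finish_job()); st()"
```

```text
t 16.85 tcp [0.4517 0.3343 0.1338] jaw 87.65 z [ 0.  0. -1.] F [-0.3  0.9 -1.8] gap 37.7 q [-0.77  0.28  0.06  1.77 -0.02  1.09  0.83]
the job is handed in; nothing more can be done
None
the job is handed in; nothing more can be done
```

I seated the serving block in the recess and released it. I then gripped the spring tongs, closed them on the red praline, lifted it off its stand and handed the job in at 16.9 s with the praline held over the block.

- **Block:** the pictures after release and at the end show it sitting flat and square in the recess. I did not get a separate number for its final position, because my attempt to locate the inlay there found nothing.
- **Praline:** in the top camera it sits about 1 pixel (roughly 3 mm) from the middle of the block. Its underside works out to about 6.4 cm above the block's top, taken from the arm's height and not measured in a picture.
- **Grip:** the gripper's jaws are steady at 37–38 mm on the tongs, which matches a pinched praline. The tongs' joint value itself can't be read.
- **Other things:** I aimed no move at the dark praline, bell, spool or dish. The bell and dish look in place in the last pictures. The dark praline and spool were outside those views, so I did not check them at the end.

No check disagreed.

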